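Unwedge, shut and lock the contact grill

TASK

The heavy lid of the contact grill has been left ajar on a wooden wedge. Move the salt shaker out of the way and leave it standing upright on the worktop, then ease the wedge out from under the lid towards you, a little at a time, so that the lid comes down slowly with it and is not dropped. Lay the wedge, flat side down, across the middle of the white spoon rest and finally push the red sprung lock plunger on the shut lid fully down and let it go; leave the mug, the spice jars and the tin where they stand.

Things in the scene. Friction and masses are not known exactly. Their poses are not given: they have to be found in the camera images.
- grill: Black and steel contact grill, fixed. Origin: centre of its underside on the worktop; x to its back, y to its left seen from the robot. Base 210 mm deep (x), 240 wide (y); flat top plate 40 mm up; front face at x = -105 mm. Steel lid 183 deep, 236 wide, 46 thick, about 1.8 kg, hinged at the back (axis along y at x = 90, z = 41 mm); shut, its top is 87 mm up.
- grill_lid (a joint): Lid angle in rad: 0 is shut, growing as the front edge rises; about 0.09 at the start, propped on the wedge (front lower edge about 17 mm above the base plate). It falls by its own weight when nothing holds it up, and stops at 0.35.
- lid_handle (a point): Middle of the lid's black handle bar: 14 mm thick, 180 mm long along the grill's y, 55 mm in front of the lid, held by arms at its ends. With the lid ajar it hangs over the wedge's tail, about 40 mm above its top, so the wedge cannot be gripped from straight above: come in under the bar from the front, tool tilted 25 to 45 degrees.
- wedge_center (a point): Brown wooden wedge, 110 mm long (own x: -60 to +50 mm from the point), 34 wide (own y), on the grill's plate: thin tip (+x, 4 mm) under the lid, thick tail (-x, 33 mm high) out about 60 mm in front of it, 50 in front of the base. Point: mid-width, 10 mm above the flat underside. Grip it across its width, 46 mm from the point towards the tail, 17 mm above its underside.
- wedge: The same wedge (0.07 kg); origin on its underside, 10 mm below wedge_center. Its top slopes evenly from 33 mm high near the tail end to 4 mm at the tip. Friction under the lid holds it with about 5 to 15 N; its tip is clear of the lid after about 50 mm of travel.
- shaker_center (a point): Salt shaker, clear body with a grey cap, 44 mm in diameter, 90 mm tall (the cap, from 74 mm up, is 34 mm wide), 0.1 kg. It stands upright on the worktop right in front of the wedge's tail, in its way. The point is on its axis, 45 mm above its foot.
- spoon_rest: White double spoon rest, fixed: two shallow oval dishes side by side, their long axes roughly along the world y axis, together about 110 mm (world x) by 190 mm (world y), rims 17 mm high. Laid across both dishes, along the world x axis or up to 40 degrees off it, the wedge lies level. It stands far left of the grill or at the right in front of the sink. Origin: centre of its underside.
- plunger_top (a point): Centre of the top of the red round sprung lock plunger, 22 mm in diameter, in a black collar 38 mm wide on top of the lid near its front right corner; it is pressed down along the lid's normal and its top stands 10 mm above the collar.
- plunger (a joint): How far the lock plunger is pushed in, in m: 0 is out, 0.010 is fully down (about 8 N). It springs back when released.
- spotted_mug: White mug with grey spots, 82 mm wide, 91 mm tall, with a handle (114 mm over it), loose bystander; it stands in whichever of the two places, far left or right in front of the sink, the spoon rest is not. Origin: centre of the underside of its bounding box.
- jar_a: Spice jar with pale yellow contents and a white cap, 51 mm in diameter, 62 mm tall, loose bystander in front of one front corner of the grill. Origin: centre of its underside.
- jar_b: Spice jar with reddish contents and a white cap, 53 mm in diameter, 62 mm tall, loose bystander in front of the other front corner of the grill. Origin: centre of its underside.
- tin: Flat food tin, 86 mm in diameter, 40 mm high, loose bystander at the back left. Origin: centre of its underside.
Not all that is in view belongs to the job. What is shaped like the part that bears shaker_center but pink is not meant.

How it is judged:
By the outcome, as a careful person would: the job done as asked, in the order asked, and still so for the second after the job is handed in, with the robot touching nothing.
It also fails if it takes over 69 s, if anything falls off the work surface, if the arm or the gripper's body presses on something with over 40 N, if the wrist force passes 120 N, or if a joint passes its speed limit or range.

ROBOT

A 6-joint arm with a two-finger parallel gripper is mounted at the origin on a cart in front of the work surface, level with it; the furniture and walls round the work are solid. World frame = base frame: x ahead of the robot, y to its left, z up, the work surface at z = 0. Lengths are in m, angles in degrees, forces in N, time in s.
With the tool pointing down it reaches from about 0.25 to 0.725 m from the base axis. Payload 9.7 kg.
Tool frame: the origin (TCP) lies midway between the tips of the shut fingers; the grasp point (between the pads) lies 19 mm behind it; z points along the fingers, y is the line along which they close (so a half turn about z gives the same grasp; the last joint's range is limited). The gripper opens to 85 mm and grips with 20 to 120 N. Pads are 22 mm wide; open, the fingers measure 114 mm over their backs; the gripper's body (76 mm by 85 mm) begins 54 mm behind the grasp point. The pads swing forward as they close: fully open they stand 13 mm farther back than shut.
Start: joints at [-69.156, 4.979, 10.078, 95.1, 0, 90], TCP at [0.196, -0.514, 0.231] pointing down, gripper open.
Joint ranges: [-179.16, 179.16], [-48.56, 103.87], [-65.8, 70.77], [-126.05, 130.52], [-82.76, 87.17], [-180, 180]. Speed limits (degrees/s): [127.2, 127.2, 147.25, 180, 180, 180].

INTERFACE

Orientations are given as [roll, pitch, yaw] about the fixed x, y, z axes, in that order (R = Rz(yaw) Ry(pitch) Rx(roll)).
In Python, from workcell import bot gives the robot as it stands.
- The arm moves only by the shell command python3 -m crank 'ROWS' [FORCE]. ROWS is JSON, a list of rows, each an object with "gripper": the finger opening in mm, from 0 to 85.4; "travel": the shift along the tool's x, y, z in mm, a list of three; "twist": the turn, a rotation vector about the tool's x, y, z in rad, a list of three. In form: [{"gripper": gripper, "travel": [tx, ty, tz], "twist": [rx, ry, rz]}, ...]. A call has 1 to 12 rows; each row shifts and turns the commanded pose from where the row before left it, along the tool's axes as they then stand; what a row does not reach is not made up. A row lasts 1/8 s, in which the tool goes at most 62.5 mm and 10.7 degrees, less where a joint would pass 70% of its speed; a pose out of reach is approached as far as the arm can. A call is refused whole if a number of a shift passes 62.5 or a number of a turn 0.188, either way. A call with a gripper value outside its range is refused whole. The fingers move at their own pace and stop on an object; FORCE is the grip in N (left out, the last holds). Time passes only in rows, so rows that do not move let the fingers close. It gives the time, the measured TCP pose, the force, the opening and the grip force at its end, in the units of the state.
- bot.get_obs(): the state, without advancing time (a new reading comes with each control period).
- bot.camera(name): name is "scene" or "top" or "wrist"; returns the picture (420x560x3 uint8, red, green, blue); there is no depth.
- bot.calibration(name): a dict with "vfov" (degrees; the focal length in pixels is half the picture's height over the tangent of half this angle, whatever the lens; pixels are square), "cx", "cy" (the principal point, pixels), "camera_from_world" (4x4, takes a point from world to camera coordinates). Camera axes: x right, y down, z forward; pixel columns grow to the right and rows downward; lengths in m; the calibration is good to about 2 mm. The wrist camera is an equidistant fisheye: a pixel r from the principal point sees the ray r / f radians off the axis. A picture is of the moment at which its call begins: read the wrist's pose just before it. calibration takes no time and is no camera call; for the wrist camera it gives the pose at the moment of the call.
- bot.job_done(): hands the job in; it is judged then, once.
The state is a dict: "time": time; "q": joint angles; "qd": joint speeds; "joint_efforts": joint torques, N m; "ee_pos": TCP position; "tcp_rot": TCP orientation; "wrist_force": force on the tool from outside, world axes, zero at the start; "torque": the same for the moment, N m; "opening": finger opening in m; "grasp_force": force on a finger pad.
Only numpy, scipy, OpenCV 4.12 (cv2) and the standard library are available. Lean on these libraries where they do the work, as an engineer would, in place of code of your own. Each camera call takes 0.05 s, during which the arm holds its last target. There are 200 camera calls.

## Working session

There is one attempt and no reset: what is moved stays moved. The work goes in short steps, Python scripts to look and compute and a shell command to move; the robot and the scene stay as the last step left them, time stands still between calls to the robot, and variables do not carry over. Pictures are saved under pics/ and viewed, at most 13 in all, crops included, and the job is handed in when it is done.

```bash
mkdir -p pics; ls
python3 - <<'E'
from workcell import bot
import cv2
for n in ("scene","top"):
    im=bot.camera(n); cv2.imwrite(f"pics/{n}0.png",cv2.cvtColor(im,cv2.COLOR_RGB2BGR))
    c=bot.calibration(n); print(n,c)
o=bot.get_obs(); print(o)
E
```

```text
pics
scene {'vfov': 52.635645203992105, 'cx': 274.0092506581649, 'cy': 210.34320073988687, 'camera_from_world': array([[-7.86649991e-01, -6.17399137e-01,  3.12112124e-04,
         4.90702332e-01],
       [-4.86200332e-01,  6.19173247e-01, -6.16630949e-01,
         3.62738949e-01],
       [ 3.80514165e-01, -4.85224480e-01, -7.87252294e-01,
         8.74961724e-01],
       [ 0.00000000e+00,  0.00000000e+00,  0.00000000e+00,
         1.00000000e+00]])}
top {'vfov': 42.93184429568295, 'cx': 273.503955676472, 'cy': 203.70587096011113, 'camera_from_world': array([[ 0.05382784, -0.99854011, -0.00449609, -0.01076208],
       [-0.97756651, -0.05177795, -0.20416358,  0.61394093],
       [ 0.20363272,  0.01538491, -0.97892646,  1.23653298],
       [ 0.        ,  0.        ,  0.        ,  1.        ]])}
{'time': 0.1, 'q': array([-6.91580255e+01,  5.00655745e+00,  1.00387723e+01,  9.50993103e+01,
       -4.16446440e-04,  8.99992762e+01]), 'qd': array([ 0.01120129, -0.1207484 ,  0.03939359, -0.00442173,  0.12047583,
       -0.01401692]), 'joint_efforts': array([ 2.36678403e-03, -5.21564054e+01,  4.65651977e+01,  1.60637079e-02,
        9.39895244e-05, -2.70473180e-06]), 'ee_pos': array([ 0.19560988, -0.51381824,  0.23066533]), 'tcp_rot': array([-1.79932904e+02,  4.15598600e-04,  2.08426988e+01]), 'wrist_force': array([-0.67539119, -0.07460144, -0.11967667]), 'torque': array([-0.06763122,  0.0049223 ,  0.03307198]), 'grasp_force': 0.0, 'opening': 0.08543047820762804}
```

View pics/scene0.png

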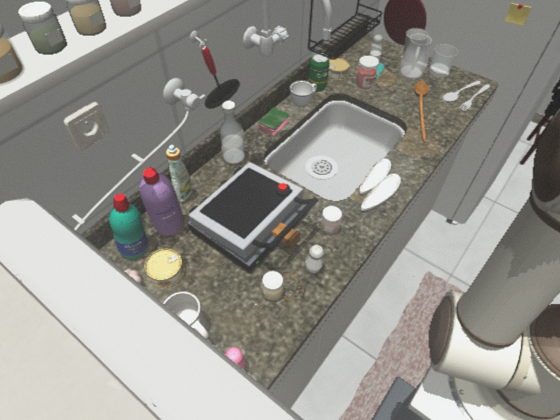

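View pics/top0.png

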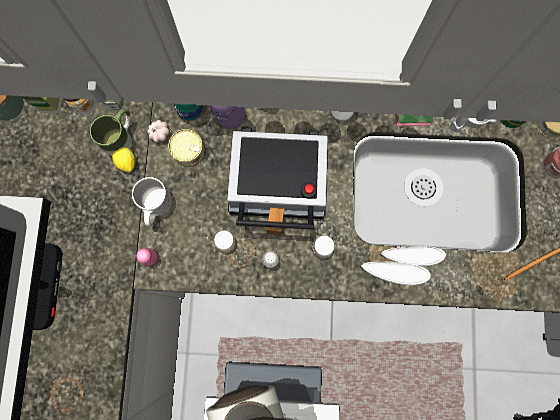

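The top view shows the grill with its red plunger at (309,189), the wedge at (277,217), jars at (224,241) and (324,246), the spoon rest at about (405,264), and the mug at (152,195). Candidates for the shaker:
- top (270,259), clear with a grey cap. This is also scene (315,258).
- top (147,257), pink. This is also scene (234,356) and is the decoy.
- the two white-capped jars.

I choose (270,259) and will check it in a close crop.

Run:
```python
import cv2,numpy as np
t=cv2.imread("pics/top0.png"); s=cv2.imread("pics/scene0.png")
a=cv2.resize(t[175:275,210:340],None,fx=6,fy=6,interpolation=cv2.INTER_CUBIC)
cv2.imwrite("pics/topc.png",a)          # origin 210,175 scale 6
b=cv2.resize(s[160:280,230:350],None,fx=5,fy=5,interpolation=cv2.INTER_CUBIC)
cv2.imwrite("pics/scenec.png",b)
```

```text
(no output)
```

View pics/topc.png

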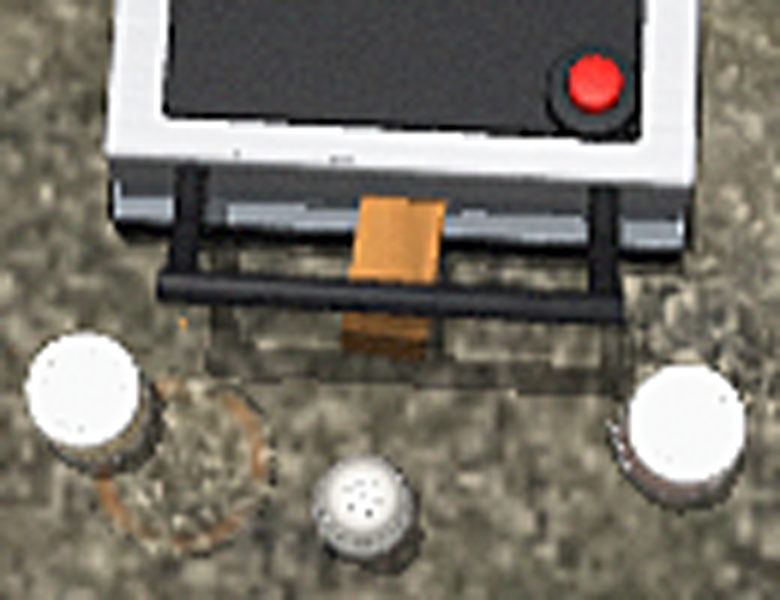

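View pics/scenec.png

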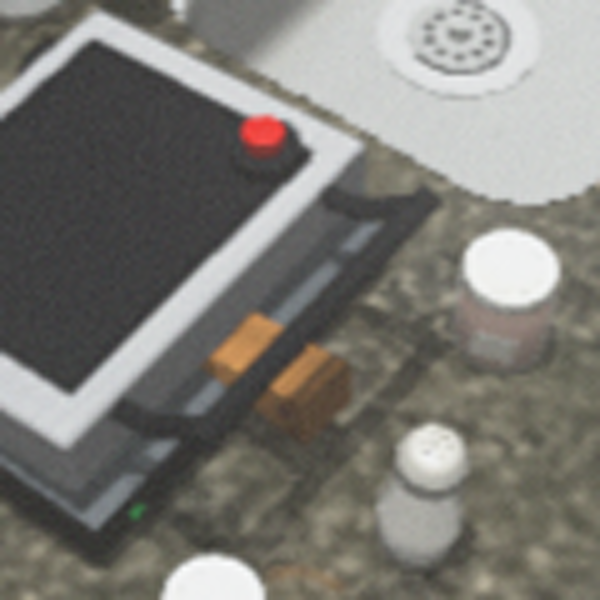

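The crop confirms it: the clear shaker with the grey cap is at crop (364,498), directly in front of the wedge's tail at (385,345). Next I triangulate.

```bash
cat > h.py <<'E'
import numpy as np
from workcell import bot
def ray(n,px,c=None):
    c=c or bot.calibration(n); f=210/np.tan(np.radians(c["vfov"]/2)); T=c["camera_from_world"]
    v=np.array([px[0]-c["cx"],px[1]-c["cy"]])
    if n=="wrist":
        r=np.hypot(*v); th=r/f; d=np.array([*(v/max(r,1e-9)*np.sin(th)),np.cos(th)])
    else: d=np.array([*(v/f),1.])
    R=T[:3,:3]; d=R.T@d; return -R.T@T[:3,3], d/np.linalg.norm(d)
def tri(*rs):
    A=sum(np.eye(3)-np.outer(d,d) for o,d in rs); b=sum((np.eye(3)-np.outer(d,d))@o for o,d in rs)
    p=np.linalg.solve(A,b); return p,max(np.linalg.norm(np.cross(p-o,d)) for o,d in rs)
def plane(r,z): o,d=r; return o+d*(z-o[2])/d[2]
def proj(n,p,c=None):
    c=c or bot.calibration(n); f=210/np.tan(np.radians(c["vfov"]/2)); T=c["camera_from_world"]
    q=T[:3,:3]@p+T[:3,3]
    if n=="wrist":
        r=np.hypot(q[0],q[1]); return np.array([c["cx"],c["cy"]])+q[:2]/r*f*np.arctan2(r,q[2])
    return np.array([c["cx"],c["cy"]])+q[:2]/q[2]*f
E
python3 - <<'E'
from h import *
np.set_printoptions(precision=4,suppress=True)
T=lambda u,v:(210+(u+.5)/6-.5,175+(v+.5)/6-.5)
S=lambda u,v:(230+(u+.5)/5-.5,160+(v+.5)/5-.5)
P={"shaker top":(T(364,497),S(434,443)),"plunger":(T(596,80),S(263,128)),
"lidL":(T(108,153),S(68,442)),"lidR":(T(695,181),S(360,146)),
"barL":(T(162,283),S(198,428)),"barR":(T(620,305),S(432,195)),
"jar yellow":(T(84,388),S(213,600)),"jar red":(T(687,422),S(511,266)),
"spoon1":((414,256),(375,176)),"spoon2":((396,273),(382,191)),"mug":((150,191),(182,308)),"pink":((147,255),(234,352))}
for k,(a,b) in P.items(): print(k,*tri(ray("top",a),ray("scene",b)))
print("wedge tail topedge",plane(ray("top",T(343,343)),.073),plane(ray("top",T(427,348)),.073))
for k in [(362,268),(393,262),(430,275),(383,249),(445,256)]: print(k,plane(ray("top",k),.017))
E
```

```text
shaker top [0.4809 0.0226 0.0901] 0.0011004724777698668
plunger [ 0.6439 -0.0593  0.1218] 0.0005054285210757736
lidL [0.6095 0.1308 0.0999] 0.0005490660379016781
lidR [ 0.6126 -0.1014  0.0921] 0.0010100883575173726
barL [0.5543 0.1037 0.1304] 0.0013319853144090998
barR [ 0.5536 -0.0724  0.1255] 0.0011501035447662256
jar yellow [0.5208 0.1373 0.062 ] 0.0003810069179934615
jar red [ 0.5196 -0.1042  0.0637] 0.00027186579748644194
spoon1 [ 0.5124 -0.332   0.0104] 0.0017567728513267075
spoon2 [ 0.4666 -0.2859  0.0196] 0.0011198213282678593
mug [0.6218 0.3183 0.0874] 0.002499414846750104
pink [0.4741 0.3157 0.0731] 0.0025767924065870935
wedge tail topedge [0.5424 0.0343 0.073 ] [0.5422 0.0008 0.073 ]
(362, 268) [ 0.4735 -0.2033  0.017 ]
(393, 262) [ 0.4923 -0.2792  0.017 ]
(430, 275) [ 0.4653 -0.3699  0.017 ]
(383, 249) [ 0.5232 -0.2542  0.017 ]
(445, 256) [ 0.514  -0.4071  0.017 ]
```

```bash
cat >> h.py <<'E'
from scipy.spatial.transform import Rotation as Ro
def need(pos,rpy):
    "travel (mm) in present tool axes, rotvec (rad) in tool axes, and travel in the final axes"
    o=bot.get_obs(); R=Ro.from_euler("xyz",o["tcp_rot"],degrees=True); G=Ro.from_euler("xyz",rpy,degrees=True)
    d=(np.array(pos)-o["ee_pos"])*1e3
    print("t",round(o["time"],2),"now",R.inv().apply(d).round(1),"twist",(R.inv()*G).as_rotvec().round(4),"after",G.inv().apply(d).round(1),"F",np.round(o["wrist_force"],1),"open",round(o["opening"]*1e3,1),"grip",round(o["grasp_force"],1))
E
python3 -m crank '[{"gripper":85,"travel":[0,0,0],"twist":[0,0,0.182]},{"gripper":85,"travel":[0,0,0],"twist":[0,0,0.182]},{"gripper":85,"travel":[28.5,-53.7,0],"twist":[0,0,0]},{"gripper":85,"travel":[28.5,-53.7,0],"twist":[0,0,0]},{"gripper":85,"travel":[28.5,-53.7,0],"twist":[0,0,0]},{"gripper":85,"travel":[28.5,-53.7,0],"twist":[0,0,0]},{"gripper":85,"travel":[28.5,-53.7,0],"twist":[0,0,0]},{"gripper":85,"travel":[28.5,-53.7,0],"twist":[0,0,0]},{"gripper":85,"travel":[28.5,-53.7,0],"twist":[0,0,0]},{"gripper":85,"travel":[28.5,-53.7,0],"twist":[0,0,0]},{"gripper":85,"travel":[28.5,-53.7,0],"twist":[0,0,0]},{"gripper":85,"travel":[28.5,-53.7,0],"twist":[0,0,0]}]' 40
python3 - <<'E'
from h import *
import cv2
c=bot.calibration("wrist"); im=bot.camera("wrist"); cv2.imwrite("pics/w1.png",im[:,:,::-1])
need([.481,.0226,.036],[180,0,0])
for p in [(.481,.0226,.09),(.542,.0343,.073),(.542,.0008,.073),(.644,-.059,.122)]: print(p,proj("wrist",np.array(p),c).round(1))
E
```

```text
time: 1.6
ee_pos: [0.4815, 0.0128, 0.2312]
tcp_rot: [-179.4, 0.0, 1.2]
wrist_force: [0.2, -0.7, -0.6]
opening: 0.0848
grasp_force: 0.0
t 1.65 now [ -2.7  -4.4 194.2] twist [-0.0119  0.      0.0289] after [ -2.9  -6.7 194.1] F [-2.8  3.5 -3.1] open 84.9 grip 0.0
(0.481, 0.0226, 0.09) [266.2 194.4]
(0.542, 0.0343, 0.073) [255.2 125.4]
(0.542, 0.0008, 0.073) [291.7 126.1]
(0.644, -0.059, 0.122) [372.5   8.4]
```

View pics/w1.png

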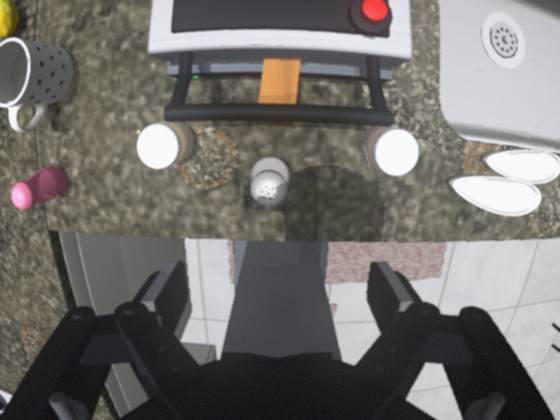

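The wrist picture shows the shaker cap at (268,187), the plunger at (375,9), the handle bar over the wedge at row 113, and the worktop edge at row 238. The shaker reads a few mm farther ahead than predicted, so I compute it again along with the edge.

Run:
```python
from h import *
np.set_printoptions(precision=4,suppress=True)
print("edge",plane(ray("top",(270,296)),0),plane(ray("top",(150,290)),0), plane(ray("wrist",(268,238)),0))
print(plane(ray("wrist",(268,187)),.09),plane(ray("wrist",(375,9)),.12), plane(ray("wrist",(265,105)),.07),plane(ray("wrist",(299,105)),.07))
print("spoon",plane(ray("wrist",(497,195)),.017),plane(ray("wrist",(523,166)),.017))
need([.483,.0226,.036],[180,0,0])
```

```text
edge [0.3942 0.0191 0.    ] [0.3929 0.3164 0.    ] [0.4036 0.0261 0.    ]
[0.4905 0.0246 0.09  ] [ 0.6471 -0.0565  0.12  ] [0.5634 0.0299 0.07  ] [ 0.5644 -0.0013  0.07  ]
spoon [ 0.4757 -0.2758  0.017 ] [ 0.5186 -0.3161  0.017 ]
t 1.65 now [ -0.7  -4.4 194.2] twist [-0.0119  0.      0.0289] after [ -0.9  -6.7 194.1] F [-2.8  3.5 -3.1] open 84.9 grip 0.0
```

```bash
python3 -m crank '[{"gripper":85,"travel":[1,-5,0],"twist":[-0.012,0,0.029]},{"gripper":85,"travel":[0,-2,40],"twist":[0,0,0]},{"gripper":85,"travel":[0,0,40],"twist":[0,0,0]},{"gripper":85,"travel":[0,0,40],"twist":[0,0,0]},{"gripper":85,"travel":[0,0,40],"twist":[0,0,0]},{"gripper":85,"travel":[0,0,34],"twist":[0,0,0]},{"gripper":85,"travel":[0,0,0],"twist":[0,0,0]}]'
python3 -m crank '[{"gripper":35,"travel":[0,0,0],"twist":[0,0,0]},{"gripper":35,"travel":[0,0,0],"twist":[0,0,0]},{"gripper":35,"travel":[0,0,0],"twist":[0,0,0]},{"gripper":35,"travel":[0,0,0],"twist":[0,0,0]},{"gripper":35,"travel":[0,0,0],"twist":[0,0,0]},{"gripper":35,"travel":[0,0,0],"twist":[0,0,0]}]' 30
python3 - <<'E'
from h import *
need([.470,.225,.038],[180,0,0])
E
```

```text
time: 2.52
ee_pos: [0.4797, 0.004, 0.0353]
tcp_rot: [-179.6, 0.3, 0.2]
wrist_force: [-0.2, 0.4, 0.2]
opening: 0.0848
grasp_force: 0.0
time: 3.28
ee_pos: [0.4842, 0.0061, 0.0409]
tcp_rot: [-179.4, -0.3, 0.4]
wrist_force: [-1.4, 6.2, 13.2]
opening: 0.0376
grasp_force: 27.4
t 3.27 now [ -12.7 -219.     5. ] twist [-0.01   -0.0058  0.0071] after [ -14.2 -218.9    2.9] F [-1.4  6.2 13.2] open 37.6 grip 27.4
```

Run:
```python
from h import *
import cv2
for i in range(3):
    o=bot.get_obs(); print(o["ee_pos"].round(4),o["tcp_rot"].round(2),o["q"].round(2),o["wrist_force"].round(1),round(o["opening"],4))
    im=bot.camera("scene")
w=bot.camera("wrist")
a=cv2.resize(im[190:320,240:380],(560,520),interpolation=cv2.INTER_CUBIC)
cv2.imwrite("pics/s2.png",np.hstack([a,cv2.resize(w[150:410,200:340],(240,446))[:446] if 0 else cv2.resize(w[80:420,200:357],(240,520))])[:,:,::-1])
print(proj("scene",bot.get_obs()["ee_pos"]))
```

```text
[0.4842 0.0061 0.0409] [-179.43   -0.34    0.4 ] [  0.38  -3.65 -19.74  73.57   0.57 179.98] [-1.4  6.2 13.2] 0.0376
[0.4842 0.0061 0.0409] [-179.43   -0.33    0.4 ] [  0.38  -3.65 -19.74  73.58   0.57 179.98] [ 0.3  5.7 12.4] 0.0372
[0.4842 0.0061 0.0409] [-179.43   -0.33    0.4 ] [  0.38  -3.65 -19.74  73.58   0.57 179.98] [-0.5  5.  13. ] 0.0373
[317.99705488 254.25895921]
```

View pics/s2.png

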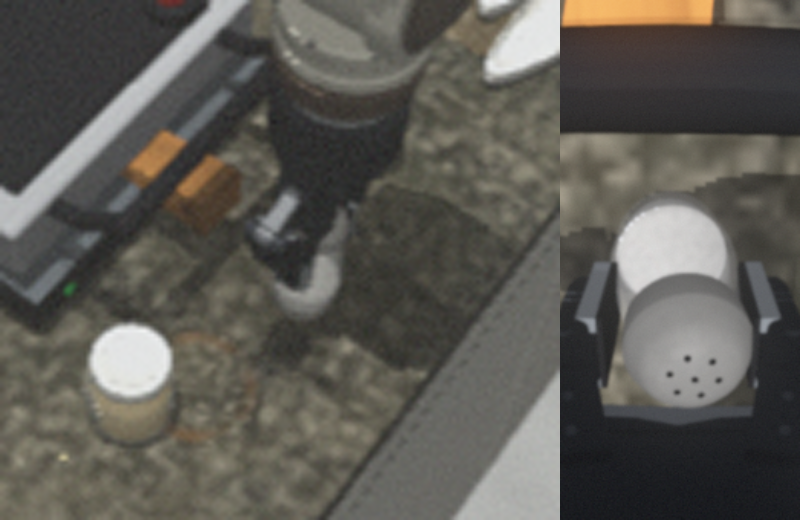

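The gripper holds the shaker, upright at a slightly narrower part of the body. Joint 6 sits at its 180° limit, so I lift, back off and turn the tool away from the limit.

```bash
python3 -m crank '[{"gripper":35,"travel":[0,0,-25],"twist":[0,0,0]},{"gripper":35,"travel":[-10,0,-30],"twist":[0,0,0]},{"gripper":35,"travel":[-10,0,-30],"twist":[0,0,-0.1]},{"gripper":35,"travel":[-10,0,0],"twist":[0,0,-0.15]},{"gripper":35,"travel":[0,0,0],"twist":[0,0,-0.18]},{"gripper":35,"travel":[0,0,0],"twist":[0,0,-0.18]},{"gripper":35,"travel":[0,0,0],"twist":[0,0,-0.15]},{"gripper":35,"travel":[0,0,0],"twist":[0,0,0]}]'
python3 - <<'E'
from h import *
need([.465,.225,.13],[180,0,45])
E
```

```text
time: 4.47
ee_pos: [0.4523, 0.0032, 0.1234]
tcp_rot: [-179.7, -0.3, 43.8]
wrist_force: [0.0, 0.1, -0.9]
opening: 0.0367
grasp_force: 29.0
t 4.47 now [ 162.8 -151.2   -5. ] twist [-0.0046 -0.0061 -0.0201] after [ 165.8 -147.9   -6.6] F [ 0.   0.1 -0.9] open 36.7 grip 29.0
```

```bash
python3 -m crank '[{"gripper":35,"travel":[30,-28,0],"twist":[0,0,0]},{"gripper":35,"travel":[40,-36,0],"twist":[0,0,0]},{"gripper":35,"travel":[40,-36,0],"twist":[0,0,0]},{"gripper":35,"travel":[33,-31,0],"twist":[0,0,0]},{"gripper":35,"travel":[20,-20,0],"twist":[0,0,0]},{"gripper":35,"travel":[0,0,0],"twist":[0,0,0]},{"gripper":35,"travel":[0,0,30],"twist":[0,0,0]},{"gripper":35,"travel":[0,0,30],"twist":[0,0,0]},{"gripper":35,"travel":[0,0,14],"twist":[0,0,0]},{"gripper":35,"travel":[0,0,0],"twist":[0,0,0]}]'
python3 - <<'E'
from h import *
need([.465,.225,.041],[180,0,45])
E
```

```text
time: 5.72
ee_pos: [0.4644, 0.2249, 0.0498]
tcp_rot: [-179.7, -0.2, 43.8]
wrist_force: [-0.6, 0.7, 0.0]
opening: 0.0367
grasp_force: 29.1
t 5.72 now [0.4 0.4 8.8] twist [-0.0059 -0.0041 -0.0207] after [0.5 0.4 8.8] F [-0.6  0.7  0. ] open 36.7 grip 29.1
```

```bash
python3 -m crank '[{"gripper":35,"travel":[0,0,3],"twist":[0,0,0]},{"gripper":35,"travel":[0,0,3],"twist":[0,0,0]},{"gripper":35,"travel":[0,0,1.5],"twist":[0,0,0]},{"gripper":35,"travel":[0,0,0],"twist":[0,0,0]}]'
```

```text
time: 6.22
ee_pos: [0.4647, 0.2257, 0.0426]
tcp_rot: [-179.7, -0.3, 43.9]
wrist_force: [0.2, -0.5, -0.5]
opening: 0.0368
grasp_force: 29.1
```

```bash
python3 -m crank '[{"gripper":35,"travel":[0,0,1],"twist":[0,0,0]},{"gripper":35,"travel":[0,0,1],"twist":[0,0,0]},{"gripper":35,"travel":[0,0,0],"twist":[0,0,0]}]'
```

```text
time: 6.6
ee_pos: [0.4649, 0.2259, 0.0414]
tcp_rot: [-179.7, -0.4, 43.9]
wrist_force: [-0.7, -0.0, 5.7]
opening: 0.0367
grasp_force: 30.0
```

Contact made. I open, rise and swing back over.

```bash
python3 -m crank '[{"gripper":70,"travel":[0,0,0],"twist":[0,0,0]},{"gripper":70,"travel":[0,0,0],"twist":[0,0,0]},{"gripper":70,"travel":[0,0,0],"twist":[0,0,0]},{"gripper":70,"travel":[0,0,0],"twist":[0,0,0]},{"gripper":70,"travel":[0,0,-25],"twist":[0,0,0]},{"gripper":70,"travel":[0,0,-45],"twist":[0,0,0]},{"gripper":70,"travel":[0,0,-50],"twist":[0,0,0]},{"gripper":70,"travel":[0,0,-40],"twist":[0,0,-0.18]},{"gripper":70,"travel":[0,0,0],"twist":[0,0,-0.18]},{"gripper":70,"travel":[0,0,0],"twist":[0,0,-0.18]},{"gripper":70,"travel":[0,0,0],"twist":[0,0,-0.18]},{"gripper":70,"travel":[0,0,0],"twist":[0,0,-0.18]}]'
python3 -m crank '[{"gripper":70,"travel":[0,0,0],"twist":[0,0,-0.18]},{"gripper":70,"travel":[0,0,0],"twist":[0,0,-0.18]},{"gripper":70,"travel":[0,0,0],"twist":[0,0,-0.18]},{"gripper":70,"travel":[0,0,0],"twist":[0,0,-0.18]},{"gripper":70,"travel":[0,0,0],"twist":[0,0,-0.18]},{"gripper":70,"travel":[0,0,0],"twist":[0,0,-0.18]},{"gripper":70,"travel":[0,0,0],"twist":[0,0,-0.18]},{"gripper":70,"travel":[0,0,0],"twist":[0,0,-0.18]},{"gripper":70,"travel":[0,0,0],"twist":[0,0,0]}]'
python3 - <<'E'
from h import *
import cv2
c=np.cos(np.radians(35)); s=np.sin(np.radians(35))
R=Ro.from_matrix(np.array([[-s,0,-c],[0,1,0],[c,0,-s]]).T); e=R.as_euler("xyz",degrees=True); print(e)
D=Ro.from_matrix(np.diag([-1,1,-1])).as_euler("xyz",degrees=True); print(D)
need([.43,.0175,.2],D); need([.498,.0175,.098],e)
cc=bot.calibration("wrist"); w=bot.camera("wrist"); cv2.imwrite("pics/w3.png",w[:,:,::-1])
print(proj("wrist",np.array([.465,.226,.09]),cc), proj("wrist",np.array([.465,.226,.0]),cc), bot.get_obs()["q"].round(1))
im=bot.camera("scene"); cv2.imwrite("pics/s3.png",im[:,:,::-1])
E
```

```text
time: 8.1
ee_pos: [0.4647, 0.2245, 0.2005]
tcp_rot: [180.0, -0.4, 95.8]
wrist_force: [0.7, -0.5, 0.1]
opening: 0.07
grasp_force: 0.0
time: 9.22
ee_pos: [0.4647, 0.2245, 0.2005]
tcp_rot: [179.6, -0.0, 177.9]
wrist_force: [-0.5, 0.6, -0.9]
opening: 0.0699
grasp_force: 0.0
[180.  55. 180.]
[180.   0. 180.]
t 9.22 now [  27.1 -208.1   -1.1] twist [ 0.0077 -0.0005 -0.0364] after [  34.7 -207.     0.5] F [-0.5  0.6 -0.9] open 69.9 grip 0.0
t 9.22 now [ -40.9 -206.4  100.9] twist [-0.0104 -0.9603 -0.0372] after [  64.9 -207.    86.1] F [-0.5  0.6 -0.9] open 69.9 grip 0.0
[278.72907319 202.1931096 ] [277.5694921  178.70433557] [25.6 -0.4  1.1 91.3  0.4 27.8]
```

```bash
python3 -m crank '[{"gripper":60,"travel":[7,-52,0],"twist":[0,0,-0.036]},{"gripper":60,"travel":[9,-52,0],"twist":[0,0,0]},{"gripper":60,"travel":[9,-52,0],"twist":[0,0,0]},{"gripper":60,"travel":[9,-51,0],"twist":[0,0,0]},{"gripper":60,"travel":[0,0,0],"twist":[0,-0.16,0]},{"gripper":60,"travel":[0,0,0],"twist":[0,-0.16,0]},{"gripper":60,"travel":[0,0,0],"twist":[0,-0.16,0]},{"gripper":60,"travel":[0,0,0],"twist":[0,-0.16,0]},{"gripper":60,"travel":[0,0,0],"twist":[0,-0.16,0]},{"gripper":60,"travel":[0,0,0],"twist":[0,-0.16,0]},{"gripper":60,"travel":[0,0,0],"twist":[0,0,0]},{"gripper":60,"travel":[0,0,0],"twist":[0,0,0]}]'
python3 - <<'E'
from h import *
need([.498,.0175,.098],[180,55,180])
print(bot.get_obs()["q"].round(1))
E
```

```text
time: 10.82
ee_pos: [0.5278, 0.0272, 0.2129]
tcp_rot: [179.8, 49.6, 179.4]
wrist_force: [0.7, -0.2, 0.3]
opening: 0.0602
grasp_force: 0.0
t 10.82 now [106.7 -10.2  51.9] twist [-0.004  -0.095  -0.0062] after [111.2  -9.7  41.5] F [ 0.7 -0.2  0.3] open 60.2 grip 0.0
[  5.2 -48.5 -46.6  42.5  -4.2   3.7]
```

Joint 2 reached its limit while tilting this far back. I fit a quick planar model to find a reachable tilt.

Run:
```python
from h import *
from scipy.optimize import least_squares
D=np.array([[4.979,10.078,95.1,np.hypot(.196,.5138),.2307],[-3.65,-19.74,73.57,.4842,.0409],[-.4,1.1,91.3,np.hypot(.4647,.2245),.2005],[-48.5,-46.6,42.5,np.hypot(.5278,.0272),.2129]])
def fk(x,q):
    q2,q3,q4=np.radians(q); a,h,L1,L2,off,L3=x; f=q2-q3; p=f+q4
    u=np.array([np.cos(f),-np.sin(f)]); n=np.array([np.sin(f),np.cos(f)])
    return np.array([a,h])+L1*np.array([np.sin(q2),np.cos(q2)])+L2*u+off*n+L3*np.array([np.cos(p),-np.sin(p)])
g=lambda x:np.concatenate([fk(x,d[:3])-d[3:] for d in D])
s=least_squares(g,[.0,.2,.4,.4,.0,.3]); x=s.x; print(x.round(4),(s.fun*1e3).round(2))
np.save("kin.npy",x)
for p in (35,40,45,50):
  for d,pull in ((0,0),(.05,0),(.09,0),(0,.03),(0,.065)):
    pr=np.radians(p); t=np.array([.556-pull+(.019-d)*np.cos(pr),.057-(.019-d)*np.sin(pr)])
    best=min((least_squares(lambda q:np.append((fk(x,[q[0],q[1],p-q[0]+q[1]])-t)*1e3,0),q0) for q0 in ([-40,-40],[0,0],[-20,-40])),key=lambda r:r.cost)
    q=best.x; print(p,d,pull,q.round(1),(p-q[0]+q[1]).round(1),"res",round(best.cost,3))
```

```text
[5.000e-04 1.582e-01 4.265e-01 5.179e-01 3.840e-02 4.363e-01] [ 0.06  0.44  0.03  0.08 -0.29 -0.09  0.19 -0.42]
35 0 0 [-39.  -65.1] 8.9 res 0.0
35 0.05 0 [-52.5 -67. ] 20.4 res 0.0
35 0.09 0 [-62.8 -67.6] 30.2 res 0.0
35 0 0.03 [-47.2 -68.4] 13.8 res 0.0
35 0 0.065 [-58.5 -72.1] 21.4 res 0.0
40 0 0 [-36.3 -60.4] 15.9 res 0.0
40 0.05 0 [-47.4 -61.6] 25.8 res 0.0
40 0.09 0 [-55.7 -61.6] 34.0 res 0.0
40 0 0.03 [-43.5 -63.7] 19.8 res 0.0
40 0 0.065 [-53.  -67.2] 25.8 res 0.0
45 0 0 [-33.  -55.6] 22.4 res 0.0
45 0.05 0 [-42.3 -56.1] 31.2 res 0.0
45 0.09 0 [-49.  -55.7] 38.3 res 0.0
45 0 0.03 [-39.4 -58.8] 25.6 res 0.0
45 0 0.065 [-47.7 -62.3] 30.4 res 0.0
50 0 0 [-29.3 -50.8] 28.6 res 0.0
50 0.05 0 [-37.1 -50.6] 36.5 res 0.0
50 0.09 0 [-42.7 -49.8] 42.9 res 0.0
50 0 0.03 [-35.1 -53.9] 31.2 res 0.0
50 0 0.065 [-42.5 -57.4] 35.1 res 0.0
```

```bash
python3 -m crank '[{"gripper":60,"travel":[0,0,0],"twist":[0,0.133,0]},{"gripper":60,"travel":[0,0,0],"twist":[0,0,0]}]'
python3 - <<'E'
from h import *
need([.5125,.0165,.101],[180,42,180])
E
```

```text
time: 11.08
ee_pos: [0.5293, 0.0271, 0.2147]
tcp_rot: [179.9, 42.0, 179.5]
wrist_force: [0.2, -0.8, -0.4]
opening: 0.0599
grasp_force: 0.0
t 11.07 now [ 88.5 -10.9  73.3] twist [-0.0033  0.0003 -0.0065] after [ 88.6 -10.6  73.3] F [ 0.2 -0.8 -0.4] open 59.9 grip 0.0
```

```bash
python3 -m crank '[{"gripper":60,"travel":[29,-4,18],"twist":[-0.003,0,-0.006]},{"gripper":60,"travel":[30,-4,27],"twist":[0,0,0]},{"gripper":60,"travel":[29,-3,28],"twist":[0,0,0]},{"gripper":60,"travel":[0,0,0],"twist":[0,0,0]},{"gripper":60,"travel":[0,0,0],"twist":[0,0,0]}]'
python3 - <<'E'
from h import *
import cv2
need([.5125,.0165,.101],[180,42,180]); need([.5627,.0165,.0453],[180,42,180])
print(bot.get_obs()["q"].round(1))
s=bot.camera("scene")[130:350,200:420]; c=bot.calibration("wrist"); w=bot.camera("wrist")
cv2.imwrite("pics/v4.png",np.hstack([cv2.resize(s,(400,400),interpolation=cv2.INTER_CUBIC),cv2.resize(w,(400,300)).copy() if 0 else cv2.resize(w[:,80:480],(381,400))])[:,:,::-1])
for p in [(.542,.0343,.073),(.542,.0008,.073),(.554,.1037,.121),(.554,-.0724,.121)]: 
    q=proj("wrist",np.array(p),c); print(p,q.round(1),"comp",400+(q[0]-80)*.9525,q[1]*.9525)
E
```

```text
time: 11.7
ee_pos: [0.5126, 0.0163, 0.1024]
tcp_rot: [-180.0, 42.2, -180.0]
wrist_force: [0.9, 0.5, -0.3]
opening: 0.0602
grasp_force: 0.0
t 11.7 now [1.  0.2 0.9] twist [-0.0001  0.0041  0.0003] after [1.  0.2 0.9] F [ 0.9  0.5 -0.3] open 60.2 grip 0.0
t 11.7 now [ 1.3  0.2 75.9] twist [-0.0001  0.0041  0.0003] after [ 1.   0.2 75.9] F [ 0.9  0.5 -0.3] open 60.2 grip 0.0
[  2.9 -44.4 -52.8  39.4  -2.    2.1]
(0.542, 0.0343, 0.073) [307.6 236. ] comp 616.7917672047091 224.78438927948727
(0.542, 0.0008, 0.073) [252.9 236. ] comp 564.701164296423 224.80088289908585
(0.554, 0.1037, 0.121) [417.3 310.8] comp 721.3087182203867 296.0548395759945
(0.554, -0.0724, 0.121) [136.8 310.8] comp 454.08195434968667 296.0783355899084
```

View pics/v4.png

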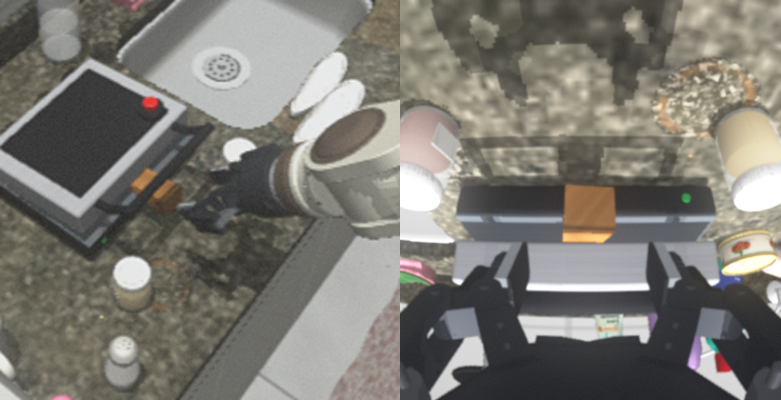

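The shaker stands upright at its new place. The wedge's tail is centred between the fingers (composite 565–614, row 225), and the bar at row 303 is a bit higher than I assumed, so the path is clear. I approach under the bar.

```bash
python3 -m crank '[{"gripper":60,"travel":[0.5,0,20],"twist":[0,0.004,0]},{"gripper":60,"travel":[0.5,0,20],"twist":[0,0,0]},{"gripper":60,"travel":[0,0,20],"twist":[0,0,0]},{"gripper":60,"travel":[0,0,15],"twist":[0,0,0]},{"gripper":60,"travel":[0,0,0],"twist":[0,0,0]},{"gripper":60,"travel":[0,0,0],"twist":[0,0,0]}]'
python3 - <<'E'
from h import *
need([.5627,.0165,.0453],[180,42,180])
E
```

```text
time: 12.55
ee_pos: [0.5615, 0.0163, 0.0445]
tcp_rot: [-180.0, 41.9, -179.9]
wrist_force: [0.4, 0.6, 1.0]
opening: 0.0603
grasp_force: 0.0
t 12.55 now [-1.4  0.2  0.2] twist [-0.     -0.0024  0.0008] after [-1.4  0.2  0.2] F [0.4 0.6 1. ] open 60.3 grip 0.0
```

```bash
python3 -m crank '[{"gripper":28,"travel":[0,0,0],"twist":[0,0,0]},{"gripper":28,"travel":[0,0,0],"twist":[0,0,0]},{"gripper":28,"travel":[0,0,0],"twist":[0,0,0]},{"gripper":28,"travel":[0,0,0],"twist":[0,0,0]},{"gripper":28,"travel":[0,0,0],"twist":[0,0,0]}]' 70
```

```text
time: 13.18
ee_pos: [0.5612, 0.0162, 0.0443]
tcp_rot: [-179.9, 41.9, -179.9]
wrist_force: [-10.6, 0.9, 6.3]
opening: 0.033
grasp_force: 67.5
```

```bash
python3 -m crank '[{"gripper":28,"travel":[0.7,0,-0.7],"twist":[0,0,0]},{"gripper":28,"travel":[1.5,0,-1.3],"twist":[0,0,0]},{"gripper":28,"travel":[1.5,0,-1.3],"twist":[0,0,0]},{"gripper":28,"travel":[1.5,0,-1.3],"twist":[0,0,0]},{"gripper":28,"travel":[1.5,0,-1.3],"twist":[0,0,0]},{"gripper":28,"travel":[1.5,0,-1.4],"twist":[0,0,0]},{"gripper":28,"travel":[1.5,0,-1.4],"twist":[0,0,0]},{"gripper":28,"travel":[0.7,0,-0.7],"twist":[0,0,0]}]'
```

```text
time: 14.18
ee_pos: [0.5479, 0.0162, 0.0447]
tcp_rot: [-179.9, 42.0, -179.9]
wrist_force: [8.8, 0.3, -2.5]
opening: 0.0332
grasp_force: 69.0
```

```bash
python3 -m crank '[{"gripper":28,"travel":[1.5,0,-1.3],"twist":[0,0,0]},{"gripper":28,"travel":[1.5,0,-1.3],"twist":[0,0,0]},{"gripper":28,"travel":[1.5,0,-1.4],"twist":[0,0,0]},{"gripper":28,"travel":[1.5,0,-1.3],"twist":[0,0,0]},{"gripper":28,"travel":[1.5,0,-1.3],"twist":[0,0,0]},{"gripper":28,"travel":[1.5,0,-1.4],"twist":[0,0,0]},{"gripper":28,"travel":[1.5,0,-1.3],"twist":[0,0,0]},{"gripper":28,"travel":[1.5,0,-1.3],"twist":[0,0,0]},{"gripper":28,"travel":[1.5,0,-1.4],"twist":[0,0,0]}]'
```

```text
time: 15.3
ee_pos: [0.5298, 0.0162, 0.0446]
tcp_rot: [-179.9, 42.0, -179.9]
wrist_force: [8.5, 0.4, -2.1]
opening: 0.033
grasp_force: 69.0
```

```bash
python3 -m crank '[{"gripper":28,"travel":[1.5,0,-1.3],"twist":[0,0,0]},{"gripper":28,"travel":[1.5,0,-1.3],"twist":[0,0,0]},{"gripper":28,"travel":[1.5,0,-1.4],"twist":[0,0,0]},{"gripper":28,"travel":[1.5,0,-1.3],"twist":[0,0,0]},{"gripper":28,"travel":[1.5,0,-1.3],"twist":[0,0,0]},{"gripper":28,"travel":[1.5,0,-1.4],"twist":[0,0,0]},{"gripper":28,"travel":[1.5,0,-1.3],"twist":[0,0,0]},{"gripper":28,"travel":[1.5,0,-1.3],"twist":[0,0,0]}]'; python3 -c "
from workcell import bot;print(bot.get_obs()['q'])"
```

```text
time: 16.3
ee_pos: [0.5138, 0.0162, 0.0446]
tcp_rot: [-179.9, 42.0, -179.9]
wrist_force: [8.3, 0.1, -1.9]
opening: 0.033
grasp_force: 69.1
[  2.87538599 -42.06861264 -58.03740547  32.10045183  -1.93488844
   2.09224438]
```

```bash
python3 -m crank '[{"gripper":28,"travel":[1.1,0,-1],"twist":[0,0,0]},{"gripper":28,"travel":[1.1,0,-1],"twist":[0,0,0]},{"gripper":28,"travel":[1.1,0,-1],"twist":[0,0,0]},{"gripper":28,"travel":[1.1,0,-1],"twist":[0,0,0]},{"gripper":28,"travel":[1.1,0,-1],"twist":[0,0,0]},{"gripper":28,"travel":[1.1,0,-1],"twist":[0,0,0]},{"gripper":28,"travel":[1.1,0,-1],"twist":[0,0,0]},{"gripper":28,"travel":[1.1,0,-1],"twist":[0,0,0]}]'; python3 -c "
from workcell import bot;print(bot.get_obs()['q'])"
```

```text
time: 17.3
ee_pos: [0.5004, 0.0162, 0.0423]
tcp_rot: [-180.0, 41.7, -179.9]
wrist_force: [0.5, 0.5, 0.4]
opening: 0.033
grasp_force: 70.1
[  2.9873799  -44.76742755 -59.30848317  33.8061617   -1.99162924
   2.18256654]
```

The lid is down and the wedge is free. I back off 8 mm, then dip the nose a little while drawing back from under the bar.

```bash
python3 -m crank '[{"gripper":28,"travel":[3,0,-2.7],"twist":[0,0,0]},{"gripper":28,"travel":[3,0,-2.7],"twist":[0,0,0]},{"gripper":28,"travel":[1,0,-5],"twist":[0,0.08,0]},{"gripper":28,"travel":[1,0,-5],"twist":[0,0.08,0]},{"gripper":28,"travel":[1,0,-5],"twist":[0,0.08,0]},{"gripper":28,"travel":[0,0,0],"twist":[0,0,0]}]'
python3 - <<'E'
from h import *
need([.435,.0165,.06],[180,27,180]); print(bot.get_obs()["q"].round(1))
E
```

```text
time: 18.05
ee_pos: [0.4823, 0.0162, 0.054]
tcp_rot: [-180.0, 28.1, -180.0]
wrist_force: [-0.1, -0.4, -1.7]
opening: 0.0331
grasp_force: 70.0
t 18.05 now [ 38.9   0.3 -27.5] twist [-0.0003  0.0185  0.0007] after [ 39.4   0.3 -26.8] F [-0.1 -0.4 -1.7] open 33.1 grip 70.0
[  2.7 -33.8 -46.2  49.6  -1.3   2.3]
```

```bash
python3 -m crank '[{"gripper":28,"travel":[19,0,-14],"twist":[0,0,0]},{"gripper":28,"travel":[20,0,-13],"twist":[0,0,0]},{"gripper":28,"travel":[-18,0,-36],"twist":[0,0,0]},{"gripper":28,"travel":[-18,0,-36],"twist":[0,0,0]},{"gripper":28,"travel":[-18,0,-36],"twist":[0,0,0]},{"gripper":28,"travel":[0,0,0],"twist":[0,0,0]}]'
python3 - <<'E'
from h import *
import cv2
np.set_printoptions(precision=4,suppress=True)
t=cv2.imread("pics/top0.png"); m=(t[240:292,345:455].min(2)>170).astype(np.uint8)
n,l,st,ce=cv2.connectedComponentsWithStats(m)
for i in range(1,n):
    if st[i,4]>150:
        ys,xs=np.where(l==i); pts=np.array([plane(ray("top",(x+345,y+240)),.013)[:2] for x,y in zip(xs,ys)])
        r=cv2.minAreaRect((pts*1e3).astype(np.float32)); print(st[i],pts.mean(0),pts.min(0),pts.max(0),r)
need([.43,.0165,.18],[180,27,180]); need([.43,-.28,.12],[180,42,160]); print(bot.get_obs()["q"].round(1))
E
```

```text
time: 18.8
ee_pos: [0.4322, 0.0163, 0.1824]
tcp_rot: [-180.0, 28.4, -180.0]
wrist_force: [0.8, 0.7, -0.2]
opening: 0.0335
grasp_force: 70.0
[  16    0   94   45 2542] [ 0.4998 -0.3166] [ 0.4407 -0.4312] [ 0.5557 -0.2013] ((495.2270202636719, -317.4063415527344), (108.60467529296875, 233.61630249023438), 3.049919366836548)
t 18.8 now [3.1 0.2 1.1] twist [-0.0001  0.0243  0.0007] after [3.1 0.2 1.2] F [ 0.8  0.7 -0.2] open 33.5 grip 70.0
t 18.8 now [  31.9 -296.3   53.9] twist [ 0.2017 -0.235   0.2866] after [ -32.  -279.2  112.8] F [ 0.8  0.7 -0.2] open 33.5 grip 70.0
[  3.2 -42.5 -36.4  67.6  -1.5   2.7]
```

```bash
python3 -m crank '[{"gripper":28,"travel":[0,-45,0],"twist":[0,0,0]},{"gripper":28,"travel":[0,-56,0],"twist":[0,0,0]},{"gripper":28,"travel":[0,-56,0],"twist":[0,0,0]},{"gripper":28,"travel":[0,-56,0],"twist":[0,0,0]},{"gripper":28,"travel":[0,-56,0],"twist":[0,0,0]},{"gripper":28,"travel":[0,-35,0],"twist":[0.067,-0.078,0.096]},{"gripper":28,"travel":[0,0,0],"twist":[0.067,-0.078,0.096]},{"gripper":28,"travel":[0,0,0],"twist":[0.067,-0.078,0.096]},{"gripper":28,"travel":[0,0,0],"twist":[0,0,0]},{"gripper":28,"travel":[0,0,0],"twist":[0,0,0]}]'
python3 - <<'E'
from h import *
need([.461,-.293,.09],[180,42,160]); print(bot.get_obs()["q"].round(1))
E
```

```text
time: 20.05
ee_pos: [0.4315, -0.2875, 0.1796]
tcp_rot: [-179.8, 41.6, 160.2]
wrist_force: [-0.6, -0.5, -1.4]
opening: 0.0336
grasp_force: 70.0
t 20.05 now [37.3  5.  86.7] twist [-0.0004 -0.0075  0.0028] after [38.   4.9 86.4] F [-0.6 -0.5 -1.4] open 33.6 grip 70.0
[-41.3 -40.7 -41.8  49.2  13.9 -16.4]
```

Well within range. I lower to hover and look.

```bash
python3 -m crank '[{"gripper":28,"travel":[12,1,29],"twist":[0,-0.007,0.003]},{"gripper":28,"travel":[13,2,29],"twist":[0,0,0]},{"gripper":28,"travel":[13,2,29],"twist":[0,0,0]},{"gripper":28,"travel":[0,0,0],"twist":[0,0,0]},{"gripper":28,"travel":[0,0,0],"twist":[0,0,0]}]'
python3 - <<'E'
from h import *
import cv2
need([.461,-.293,.09],[180,42,160])
t=cv2.imread("pics/top0.png"); a=cv2.resize(t[235:295,345:465],(480,240),interpolation=cv2.INTER_CUBIC)
th=np.radians(-20); ux=np.array([np.cos(th),np.sin(th)]); uy=np.array([-ux[1],ux[0]]); C=np.array([.495,-.305])
q=[proj("top",np.array([*(C+ux*u+uy*v),.017])) for u,v in [(-.055,-.017),(.055,-.017),(.055,.017),(-.055,.017)]]
cv2.polylines(a,[((np.array(q)-[345,235]+.5)*4).astype(int)],True,(0,0,255),1)
s=cv2.cvtColor(bot.camera("scene"),cv2.COLOR_RGB2BGR); b=cv2.resize(s[90:270,310:470],(320,360),interpolation=cv2.INTER_CUBIC)
w=cv2.resize(cv2.cvtColor(bot.camera("wrist"),cv2.COLOR_RGB2BGR),(480,360))
out=np.zeros((600,800,3),np.uint8); out[:240,:480]=a; out[240:,:480]=w; out[:360,480:]=b
tt=cv2.cvtColor(bot.camera("top"),cv2.COLOR_RGB2BGR); out[360:,480:]=cv2.resize(tt[205:310,330:470],(320,240))
cv2.imwrite("pics/v5.png",out)
E
```

```text
time: 20.68
ee_pos: [0.4616, -0.2938, 0.091]
tcp_rot: [180.0, 42.0, 159.9]
wrist_force: [-0.2, -0.8, -0.4]
opening: 0.0333
grasp_force: 70.0
t 20.68 now [1.3 0.5 0.2] twist [-0.0013  0.0006 -0.0019] after [1.3 0.5 0.2] F [-0.2 -0.8 -0.4] open 33.3 grip 70.0
```

View pics/v5.png

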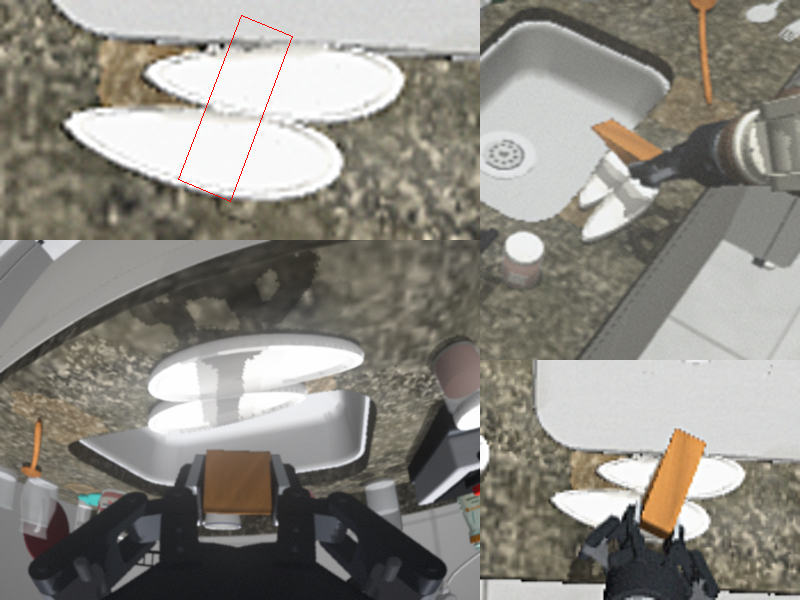

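In the top-left crop, the rest's outline spans (65–405, 42–200), and the red footprint crosses both dishes near the middle. The wedge is held level and straight. I lower it.

```bash
python3 -m crank '[{"gripper":28,"travel":[13.4,0.5,14.9],"twist":[0,0,0]},{"gripper":28,"travel":[13.4,0,14.9],"twist":[0,0,0]},{"gripper":28,"travel":[10,0,10.4],"twist":[0,0,0]},{"gripper":28,"travel":[4,0,4],"twist":[0,0,0]},{"gripper":28,"travel":[0,0,0],"twist":[0,0,0]}]'
```

```text
time: 21.45
ee_pos: [0.4608, -0.2926, 0.0297]
tcp_rot: [179.9, 42.0, 159.8]
wrist_force: [-0.6, 0.2, -1.0]
opening: 0.0331
grasp_force: 70.0
```

```bash
python3 -m crank '[{"gripper":28,"travel":[1.4,0,1.5],"twist":[0,0,0]},{"gripper":28,"travel":[1.4,0,1.5],"twist":[0,0,0]},{"gripper":28,"travel":[0,0,0],"twist":[0,0,0]}]'
```

```text
time: 21.82
ee_pos: [0.4606, -0.2925, 0.0253]
tcp_rot: [179.9, 42.0, 159.8]
wrist_force: [1.1, 0.3, -0.7]
opening: 0.0329
grasp_force: 70.0
```

```bash
python3 -m crank '[{"gripper":28,"travel":[1,0,1.1],"twist":[0,0,0]},{"gripper":28,"travel":[0,0,0],"twist":[0,0,0]}]';python3 -m crank '[{"gripper":28,"travel":[1,0,1.1],"twist":[0,0,0]},{"gripper":28,"travel":[0,0,0],"twist":[0,0,0]}]'; python3 -m crank '[{"gripper":28,"travel":[0.7,0,0.7],"twist":[0,0,0]},{"gripper":28,"travel":[0,0,0],"twist":[0,0,0]}]'
```

```text
time: 22.08
ee_pos: [0.4606, -0.2924, 0.0236]
tcp_rot: [179.9, 42.0, 159.8]
wrist_force: [-0.2, 0.1, -0.1]
opening: 0.0334
grasp_force: 70.0
time: 22.32
ee_pos: [0.4606, -0.2924, 0.0221]
tcp_rot: [179.9, 42.0, 159.8]
wrist_force: [0.1, 0.7, -0.7]
opening: 0.0331
grasp_force: 70.0
time: 22.58
ee_pos: [0.4608, -0.2926, 0.0217]
tcp_rot: [179.9, 42.0, 159.8]
wrist_force: [0.0, 0.0, 0.6]
opening: 0.0333
grasp_force: 71.1
```

```bash
python3 -m crank '[{"gripper":28,"travel":[0.7,0,0.7],"twist":[0,0,0]},{"gripper":28,"travel":[0,0,0],"twist":[0,0,0]}]'
```

```text
time: 22.82
ee_pos: [0.4611, -0.2929, 0.0216]
tcp_rot: [180.0, 42.1, 159.8]
wrist_force: [-4.0, 1.2, 6.6]
opening: 0.0333
grasp_force: 72.5
```

```bash
python3 -m crank '[{"gripper":40,"travel":[0,0,0],"twist":[0,0,0]},{"gripper":60,"travel":[0,0,0],"twist":[0,0,0]},{"gripper":60,"travel":[0,0,0],"twist":[0,0,0]},{"gripper":60,"travel":[0,0,0],"twist":[0,0,0]},{"gripper":60,"travel":[0,0,-15],"twist":[0,0,0]},{"gripper":60,"travel":[0,0,-30],"twist":[0,0,0]},{"gripper":60,"travel":[-20,0,-40],"twist":[0,0,0]},{"gripper":60,"travel":[-40,0,-40],"twist":[0,0,0]},{"gripper":60,"travel":[0,0,0],"twist":[0,0,0]}]'
python3 - <<'E'
from h import *
import cv2
D=[180,0,180]
need([.643,-.0585,.18],D); print(bot.get_obs()["q"].round(1))
s=bot.camera("scene"); w=bot.camera("wrist"); t=bot.camera("top")
out=np.zeros((600,800,3),np.uint8)
out[:300,:400]=cv2.resize(s[60:270,190:470],(400,300)); out[:300,400:]=cv2.resize(t[160:310,280:480],(400,300)); out[300:,:400]=cv2.resize(w,(400,300)); out[300:,400:]=cv2.resize(s[120:240,220:380],(400,300),interpolation=cv2.INTER_CUBIC)
cv2.imwrite("pics/v6.png",out[:,:,::-1])
E
```

```text
time: 23.95
ee_pos: [0.4254, -0.2805, 0.1599]
tcp_rot: [-179.8, 42.5, 159.9]
wrist_force: [1.0, 0.0, -0.9]
opening: 0.0599
grasp_force: 0.0
t 23.95 now [-108.1  283.4   71. ] twist [-0.1327  0.7332 -0.335 ] after [-217.6  222.   -20.1] F [ 1.   0.  -0.9] open 59.9 grip 0.0
[-41.1 -43.4 -45.8  47.1  13.9 -15.8]
```

View pics/v6.png

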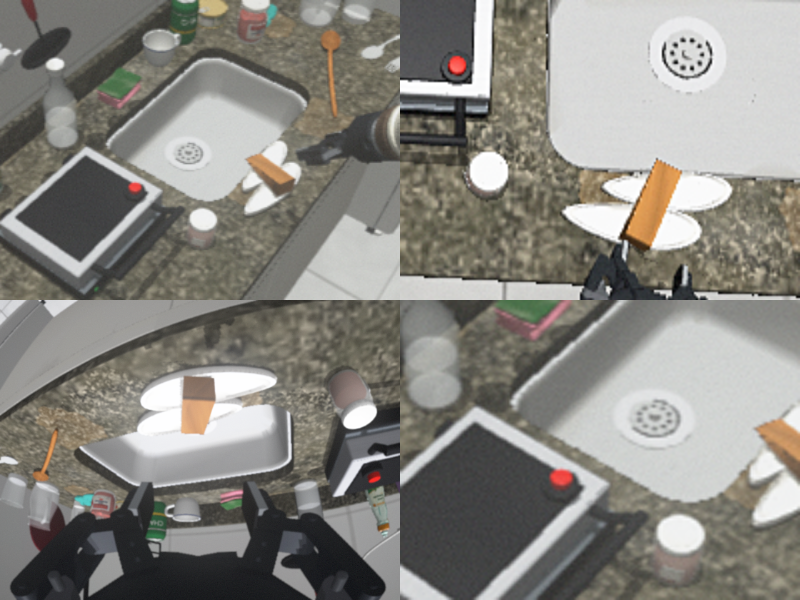

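The wedge lies flat across both dishes (top panel 655,205), the lid is shut, and the plunger is at top panel (457,66). I triangulate it.

```bash
python3 -m crank '[{"gripper":0,"travel":[-40,0,-20],"twist":[-0.033,0.183,-0.084]},{"gripper":0,"travel":[0,0,0],"twist":[-0.033,0.183,-0.084]},{"gripper":0,"travel":[0,0,0],"twist":[-0.033,0.183,-0.084]},{"gripper":0,"travel":[0,0,0],"twist":[-0.033,0.183,-0.084]},{"gripper":0,"travel":[0,0,0],"twist":[0,0,0]}]' 40
python3 - <<'E'
from h import *
import cv2
S=lambda u,v:(220+(u+.5)/2.5-.5,120+(v+.5)/2.5-.5)
T=lambda u,v:(280+(u+.5)/2-.5,160+(v+.5)/2-.5)
p,e=tri(ray("top",T(57,65)),ray("scene",S(161,177))); print(p,e)
# red blob centroid for check
def red(n):
    im=cv2.cvtColor(bot.camera(n),cv2.COLOR_RGB2HSV); m=((im[...,0]<6)|(im[...,0]>174))&(im[...,1]>190)&(im[...,2]>215)
    x0,y0=(308,193) if n=="top" else (284,191); k=np.zeros_like(m); k[y0-12:y0+12,x0-12:x0+12]=1
    ys,xs=np.where(m&k); return xs.mean(),ys.mean(),len(xs)
a,b=red("top"),red("scene"); print(a,b,*tri(ray("top",a[:2]),ray("scene",b[:2])))
need([p[0],p[1],p[2]+.04],[180,0,180]); print(bot.get_obs()["ee_pos"])
E
```

```text
time: 24.72
ee_pos: [0.4371, -0.2835, 0.1825]
tcp_rot: [-179.7, 4.4, 177.7]
wrist_force: [-0.3, -1.1, -0.5]
opening: -0.0004
grasp_force: 0.0
[ 0.63711858 -0.05883196  0.10695435] 0.0006705073443946667
(np.float64(309.05882352941177), np.float64(190.64705882352942), 17) (np.float64(nan), np.float64(nan), 0) [nan nan nan] nan
t 24.82 now [-187.5  233.2   52.7] twist [-0.0104  0.084  -0.043 ] after [-201.2  224.4   38.7] F [-0.9  0.5 -0. ] open 0.1 grip 0.0
[ 0.43593129 -0.2832351   0.18564524]<stdin>:10: RuntimeWarning: Mean of empty slice.
  ret = ret.dtype.type(ret / rcount)
```

```bash
python3 -m crank '[{"gripper":0,"travel":[0,0,0],"twist":[-0.01,0.084,-0.043]},{"gripper":0,"travel":[-20,22,0],"twist":[0,0,0]},{"gripper":0,"travel":[-35,39,0],"twist":[0,0,0]},{"gripper":0,"travel":[-40,44,0],"twist":[0,0,0]},{"gripper":0,"travel":[-40,44,0],"twist":[0,0,0]},{"gripper":0,"travel":[-40,45,12],"twist":[0,0,0]},{"gripper":0,"travel":[-26,30,20],"twist":[0,0,0]},{"gripper":0,"travel":[0,0,0],"twist":[0,0,0]},{"gripper":0,"travel":[0,0,0],"twist":[0,0,0]}]'
python3 - <<'E'
from h import *
import cv2
need([.637,-.0587,.108],[180,0,180])
c=bot.calibration("wrist"); w=bot.camera("wrist"); q=proj("wrist",np.array([.637,-.0587,.108]),c); print(q)
cv2.imwrite("pics/w7.png",cv2.resize(w[180:420,120:440],(640,480))[:,:,::-1])
E
```

```text
time: 25.95
ee_pos: [0.636, -0.06, 0.1571]
tcp_rot: [-179.9, 0.2, 180.0]
wrist_force: [-0.1, 0.7, 0.4]
opening: -0.0
grasp_force: 0.0
t 25.95 now [-0.8  1.4 49.1] twist [-0.0023  0.0041 -0.0002] after [-1.   1.3 49.1] F [-0.1  0.7  0.4] open -0.0 grip 0.0
[280.49049594 230.34772134]
```

View pics/w7.png

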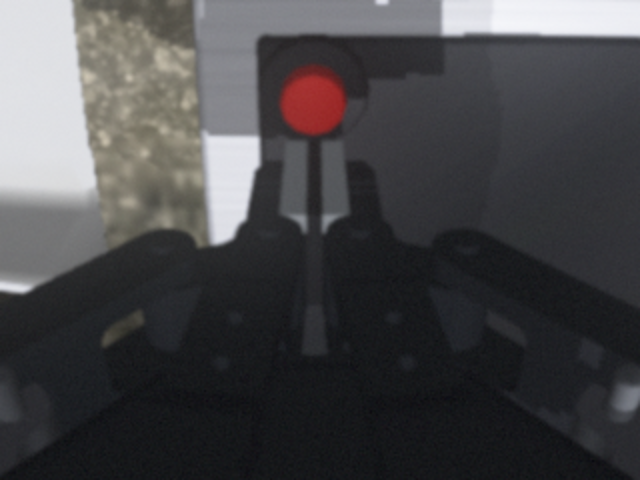

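The plunger is at (276,231), within 4 px of the prediction and right under the tips, so I go down.

```bash
python3 -m crank '[{"gripper":0,"travel":[-1,-0.5,20],"twist":[0,0,0]},{"gripper":0,"travel":[0,0,20],"twist":[0,0,0]},{"gripper":0,"travel":[0,0,5],"twist":[0,0,0]},{"gripper":0,"travel":[0,0,0],"twist":[0,0,0]}]'
python3 -m crank '[{"gripper":0,"travel":[0,0,3],"twist":[0,0,0]},{"gripper":0,"travel":[0,0,3],"twist":[0,0,0]},{"gripper":0,"travel":[0,0,0],"twist":[0,0,0]}]'
python3 -m crank '[{"gripper":0,"travel":[0,0,3],"twist":[0,0,0]},{"gripper":0,"travel":[0,0,2],"twist":[0,0,0]},{"gripper":0,"travel":[0,0,0],"twist":[0,0,0]}]'
```

```text
time: 26.5
ee_pos: [0.6378, -0.0608, 0.1115]
tcp_rot: [-179.9, 0.2, 180.0]
wrist_force: [-0.1, -1.0, -0.4]
opening: 0.0002
grasp_force: 0.0
time: 26.88
ee_pos: [0.6384, -0.0603, 0.105]
tcp_rot: [-179.8, 0.1, -180.0]
wrist_force: [0.9, -1.8, 4.1]
opening: 0.0001
grasp_force: 1.7
time: 27.25
ee_pos: [0.6384, -0.0603, 0.0998]
tcp_rot: [-179.9, 0.1, -180.0]
wrist_force: [0.5, -2.0, 6.7]
opening: 0.0002
grasp_force: 3.1
```

```bash
python3 -m crank '[{"gripper":0,"travel":[0,0,2],"twist":[0,0,0]},{"gripper":0,"travel":[0,0,1],"twist":[0,0,0]},{"gripper":0,"travel":[0,0,0],"twist":[0,0,0]}]'
python3 -m crank '[{"gripper":0,"travel":[0,0,1],"twist":[0,0,0]},{"gripper":0,"travel":[0,0,0],"twist":[0,0,0]}]'
```

```text
time: 27.62
ee_pos: [0.6384, -0.0603, 0.0972]
tcp_rot: [-179.9, 0.2, -180.0]
wrist_force: [0.6, -1.6, 7.2]
opening: -0.0003
grasp_force: 3.9
time: 27.88
ee_pos: [0.6384, -0.0603, 0.0971]
tcp_rot: [-179.8, 0.2, -180.0]
wrist_force: [-2.1, -1.4, 11.9]
opening: -0.0002
grasp_force: 6.2
```

Stop reached: z stays at .097 while the force rises. One firmer nudge, then I release and retreat.

```bash
python3 -m crank '[{"gripper":0,"travel":[0,0,0.8],"twist":[0,0,0]},{"gripper":0,"travel":[0,0,0],"twist":[0,0,0]}]'
python3 -m crank '[{"gripper":0,"travel":[0,0,-5],"twist":[0,0,0]},{"gripper":0,"travel":[0,0,-10],"twist":[0,0,0]},{"gripper":0,"travel":[0,0,-30],"twist":[0,0,0]},{"gripper":0,"travel":[0,0,-40],"twist":[0,0,0]},{"gripper":0,"travel":[40,0,-20],"twist":[0,0,0]},{"gripper":0,"travel":[50,0,0],"twist":[0,0,0]},{"gripper":0,"travel":[50,0,0],"twist":[0,0,0]},{"gripper":0,"travel":[40,0,0],"twist":[0,0,0]},{"gripper":0,"travel":[0,0,0],"twist":[0,0,0]}]'
python3 - <<'E'
from h import *
import cv2
s=bot.camera("scene"); t=bot.camera("top")
out=np.zeros((600,800,3),np.uint8)
out[:,:400]=cv2.resize(s[120:390,200:380],(400,600)); out[:300,400:]=cv2.resize(t[160:310,280:480],(400,300)); out[300:,400:]=cv2.resize(t[110:320,130:410],(400,300))
cv2.imwrite("pics/v8.png",out[:,:,::-1])
E
```

```text
time: 28.12
ee_pos: [0.6385, -0.0603, 0.0971]
tcp_rot: [-179.8, 0.2, -180.0]
wrist_force: [-3.9, -1.4, 16.1]
opening: 0.0004
grasp_force: 8.5
time: 29.25
ee_pos: [0.4558, -0.0598, 0.1999]
tcp_rot: [-179.9, 0.1, -180.0]
wrist_force: [0.9, -0.4, 0.7]
opening: 0.0001
grasp_force: 0.0
```

View pics/v8.png

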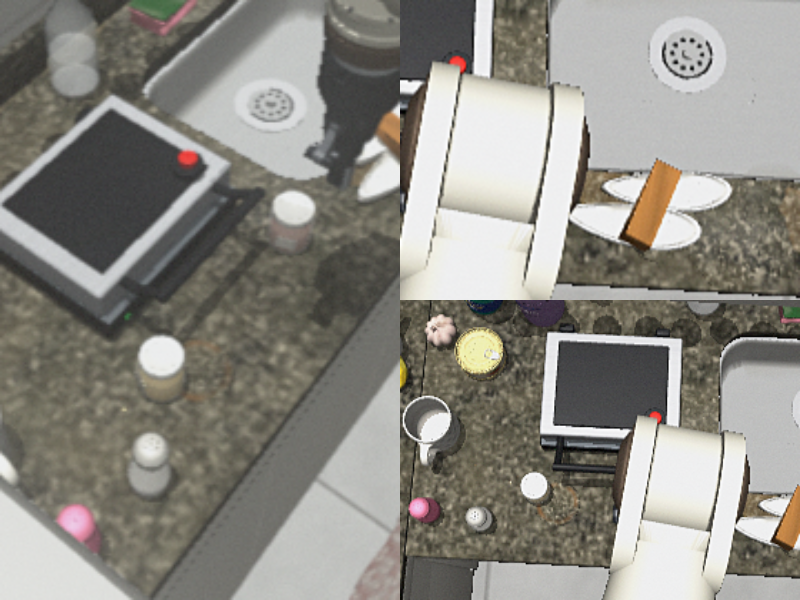

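The shaker stands upright at (150,465), the lid is shut with the plunger back up at (188,160), and the wedge is on the rest at (655,205). The mug, jars and tin are untouched and the arm is clear, so I hand in.

```bash
python3 -c "
from workcell import bot; print(bot.job_done())"
```

```text
the job is handed in; nothing more can be done
None
```

I finished the job in the order asked and handed it in at about 29 s: shaker upright to the left, lid eased shut, wedge laid flat across both spoon-rest dishes (tail about 7 mm off centre at most), plunger pressed to its stop and sprung back; mug, jars and tin untouched.

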